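Set out the pots for painting in working order

ROBOT

A 7-joint arm with a two-finger parallel gripper is mounted at the origin on a cart in front of the work surface, level with it; the furniture and walls round the work are solid. World frame = base frame: x ahead of the robot, y to its left, z up, the work surface at z = 0. Lengths are in mm, angles in rad, forces in N, time in s.
With the tool pointing down it reaches from about 400 to 875 mm from the base axis. Payload 4.4 kg.
Tool frame: the origin (TCP) lies midway between the tips of the shut fingers; the grasp point (between the pads) lies 19 mm behind it (ctrl.pinch_z is the distance from the TCP to the grasp point, in mm); z points along the fingers, y is the line along which they close (so a half turn about z gives the same grasp; the last joint's range is limited). The gripper opens to 85 mm and grips with 20 to 120 N. Pads are 22 mm wide; open, the fingers measure 114 mm over their backs; the gripper's body (76 mm by 85 mm) begins 54 mm behind the grasp point. The pads swing forward as they close: fully open they stand 13 mm farther back than shut.
Start: joints at [-1.366, 0.628, 0.038, 1.517, -0.027, 0.996, -0.02], TCP at [173.852, 626.333, 231.313] pointing down, gripper open.
Joint ranges: [-3.06, 3.06], [-0.37, 2.12], [-1.25, 1.32], [0.18, 2.47], [-1.1, 4.24], [0.23, 1.98], [-2.94, 2.94]. Speed limits (rad/s): [2.57, 2.57, 3.14, 3.14, 3.14, 3.14, 3.14].

INTERFACE

Orientations are given as [roll, pitch, yaw] about the fixed x, y, z axes, in that order (R = Rz(yaw) Ry(pitch) Rx(roll)).
In Python, from cell import read_state, cams, order, ctrl gives the robot as it stands.
- The arm moves only by the tool move_arm, never from a script. Its argument "targets" is text: rows parted by semicolons, each of 7 numbers parted by spaces: the gripper's target within -1 to 1 (fully open at 1, half-way at 0, shut at -1), then the shift along the tool's x, y, z in cm, then the turn, a rotation vector about the tool's x, y, z in degrees. A call has 1 to 5 rows; each row shifts and turns the commanded pose from where the row before left it, along the tool's axes as they then stand; what a row does not reach is not made up. A row lasts 1/12 s, in which the tool goes at most 41.7 mm and 7.16 degrees, less where a joint would pass 70% of its speed; a pose out of reach is approached as far as the arm can. A call with a gripper value outside its range is refused whole. The fingers move at their own pace and stop on an object; the grip force is fixed at half the most. Time passes only in rows, so rows that do not move let the fingers close. It gives the time, the measured TCP pose, the force, the opening and the grip force at its end, in the units of the state.
- read_state(): the state, without advancing time (a new reading comes with each control period).
- cams.get_image(name): name is "side" or "top"; returns a dict with "color" (400x640x3 uint8, red, green, blue), "fovy" (degrees; the focal length in pixels is half the picture's height over the tangent of half this angle, whatever the lens; pixels are square), "cx", "cy" (the principal point, pixels), "k1" (the pictures are not rectified: a ray, as slopes to the right and down, at radius r is drawn at 1 + k1 r^2 times it, then the intrinsics apply), "rvec" (rotation vector, rad) and "tvec" (3), from world to camera coordinates, as OpenCV has them. Camera axes: x right, y down, z forward; pixel columns grow to the right and rows downward; lengths in mm; the calibration is good to about 2 mm. A picture is of the moment at which its call begins. There is no depth.
- order.finish_job(): hands the job in; it is judged then, once.
The state is a dict: "clock": time; "qpos": joint angles; "qd": joint speeds; "tau": joint torques, N m; "eef_pos": TCP position; "tool_rot": TCP orientation; "force": force on the tool from outside, world axes, zero at the start; "torque": the same for the moment, N m; "width": finger opening in mm; "gripper_force": force on a finger pad.
Only numpy, scipy, OpenCV 4.12 (cv2) and the standard library are available. Lean on these libraries where they do the work, as an engineer would, in place of code of your own. Each camera call takes 0.05 s, during which the arm holds its last target. There are 200 camera calls.

TASK

The four pots in the grey storage rack stand in the order in which I will use them on the model, first pot at the rack's red end. Set them over into the wooden work rack in the same order counted from its own red end, each pot seated upright in its well. Keep the pots upright all the while, their lids are not tight, and leave the glue bottle and the tape roll where they are.

Things in the scene. Friction and masses are not known exactly. Their poses are not given: they have to be found in the camera images.
- red_centre (a point): the orange-red paint pot: orange-red body, white ribbed lid with an orange-red disc on top. 38 mm high, body 32 mm wide, lid (top 13 mm) 35 mm wide, about 35 g. Point: its centre, 19 mm above its foot, z up. It stands sunk 7 mm in a rack: grip it by the lid, 12 mm above this point, with the fingertips clear of the rack's top. Its yaw means nothing
- white_centre (a point): the white paint pot: white body, black lid with a white disc on top. 38 mm high, body 32 mm wide, lid (top 13 mm) 35 mm wide, about 35 g. Point: its centre, 19 mm above its foot, z up. It stands sunk 7 mm in a rack: grip it by the lid, 12 mm above this point, with the fingertips clear of the rack's top. Its yaw means nothing
- green_centre (a point): the green paint pot: grey-green body, white ribbed lid with a grey-green disc on top. 38 mm high, body 32 mm wide, lid (top 13 mm) 35 mm wide, about 35 g. Point: its centre, 19 mm above its foot, z up. It stands sunk 7 mm in a rack: grip it by the lid, 12 mm above this point, with the fingertips clear of the rack's top. Its yaw means nothing
- wax_centre (a point): the wax pot: tan body, plain black lid with no disc. 38 mm high, body 32 mm wide, lid (top 13 mm) 35 mm wide, about 35 g. Point: its centre, 19 mm above its foot, z up. It stands sunk 7 mm in a rack: grip it by the lid, 12 mm above this point, with the fingertips clear of the rack's top. Its yaw means nothing
- storage_rack: fixed grey rack with a lower black swatch ledge on its -x side (to x -62 mm). Four round wells 41 mm wide (mouth 48), 7 mm deep, at x 0, y +90, +30, -30, -90 mm; floors 9, top 16 mm above the table. Board 62 x 240 mm, red end piece beyond it at y +120 to +136 mm. Origin on the table under the row's middle, y along the row to the red end, z up. Lies any way round
- work_rack: fixed pale wooden rack, dark rail on its +x side (to x +43 mm, 13 mm high), empty at the start. Four round wells 41 mm wide (mouth 48), 7 mm deep, at x 0, y +90, +30, -30, -90 mm; floors 9, top 16 mm above the table. Board 62 x 240 mm, red end piece beyond it at y +120 to +136 mm. Origin on the table under the row's middle, y along the row to the red end, z up. Lies any way round
- swatch_red: orange-red colour swatch, a disc 22 mm wide and 3 mm thick fixed on the storage rack's ledge, 46 mm to the -x side of the well in which the orange-red pot stands at the start; it stays there and shows that pot's place in the order. Origin: centre of its underside, axes as the storage rack's
- swatch_white: white colour swatch, a disc 22 mm wide and 3 mm thick fixed on the storage rack's ledge, 46 mm to the -x side of the well in which the white pot stands at the start; it stays there and shows that pot's place in the order. Origin: centre of its underside, axes as the storage rack's
- swatch_green: grey-green colour swatch, a disc 22 mm wide and 3 mm thick fixed on the storage rack's ledge, 46 mm to the -x side of the well in which the grey-green pot stands at the start; it stays there and shows that pot's place in the order. Origin: centre of its underside, axes as the storage rack's
- swatch_wax: tan colour swatch, a disc 22 mm wide and 3 mm thick fixed on the storage rack's ledge, 46 mm to the -x side of the well in which the wax pot stands at the start; it stays there and shows that pot's place in the order. Origin: centre of its underside, axes as the storage rack's
- glue_centre (a point): bystander: small loose white glue bottle with a green cap, 21 mm wide, 61 mm high, standing near the racks; this point is its centre, 30 mm up
- tape_centre (a point): bystander: loose dark tape roll lying flat near the racks, 59 mm wide, 19 mm high; this point is its centre, 9.5 mm up
Not all that is in view belongs to the job. What is shaped like the part that bears white_centre but blue or turquoise is not meant. Leave any turquoise look-alike of the part that bears green_centre alone.

How it is judged:
By the outcome, as a careful person would: the job done as asked, in the order asked, and still so for the second after the job is handed in, with the robot touching nothing.
It also fails if it takes over 109 s, if anything falls off the work surface, if the arm or the gripper's body presses on something with over 40 N, if the wrist force passes 120 N, or if a joint passes its speed limit or range.

## Working session

There is one attempt and no reset: what is moved stays moved. The work goes in short steps, Python scripts to look and compute and a tool call to move; the robot and the scene stay as the last step left them, time stands still between calls to the robot, and variables do not carry over. Pictures are saved under pics/ and viewed, at most 14 in all, crops included, and the job is handed in when it is done.

Besides the shell and the picture viewer there is one more tool, called after ">>>" as name(argument=value, ...) on one line, values as JSON. move_arm: Moves the arm, as the interface text tells. Its arguments: {"type":"object","properties":{"targets":{"type":"string"}},"required":["targets"]}

```bash
ls; mkdir -p pics; cat > h.py <<'E'
import numpy as np, cv2
from cell import read_state, cams, order, ctrl
from scipy.spatial.transform import Rotation as Ro
def K(c):
    f=200/np.tan(np.radians(c['fovy']/2)); return np.array([[f,0,c['cx']],[0,f,c['cy']],[0,0,1]]),np.array([c['k1'],0,0,0],float)
def back(c,px,z):
    k,d=K(c); u=cv2.undistortPoints(np.array(px,float).reshape(-1,1,2),k,d)[:,0]
    R=cv2.Rodrigues(np.array(c['rvec'],float))[0]; t=np.array(c['tvec'],float).ravel()
    C=-R.T@t; D=np.c_[u,np.ones(len(u))]@R
    z=np.broadcast_to(z,len(u)); return C+D*((z-C[2])/D[:,2])[:,None]
def proj(c,P):
    k,d=K(c); return cv2.projectPoints(np.array(P,float).reshape(-1,1,3),np.array(c['rvec'],float),np.array(c['tvec'],float),k,d)[0][:,0]
E
python3 - <<'E'
from h import *
for n in ('top','side'):
    c=cams.get_image(n); np.save(n+'0.npy',c,allow_pickle=True)
    cv2.imwrite(f'pics/{n}0.png',c['color'][:,:,::-1])
    R=cv2.Rodrigues(np.array(c['rvec'],float))[0]
    print(n,c['fovy'],c['cx'],c['cy'],c['k1'],-R.T@np.array(c['tvec'],float).ravel(),R[2])
s=read_state();print({k:np.round(v,3) for k,v in s.items()},ctrl.pinch_z)
E
```

```text
pics
top 43.08008382915485 319.25716066477503 196.63650407448606 -0.06352370485123794 [ 334.21731593   -5.74736437 1060.42654917] [ 0.23563099 -0.02553484 -0.97150708]
side 51.20621670461935 319.44547578832083 200.54624200649062 -0.03309425783795966 [ 314.78919141 -651.73274821  541.04990445] [ 0.32864701  0.74951109 -0.57465144]
{'clock': np.float64(0.1), 'qpos': array([-1.366,  0.629,  0.038,  1.518, -0.027,  0.996, -0.02 ]), 'qd': array([-0.   , -0.002, -0.   , -0.002,  0.002, -0.   ,  0.001]), 'tau': array([ 4.0000e-03, -5.6454e+01,  1.2310e+00, -1.9398e+01,  1.1000e-02,
        5.0000e-03,  0.0000e+00]), 'eef_pos': array([173.682, 625.79 , 230.499]), 'tool_rot': array([-3.14 ,  0.   ,  2.871]), 'force': array([ 0.275, -0.438, -0.379]), 'torque': array([-0.019, -0.019,  0.003]), 'gripper_force': np.float64(0.0), 'width': np.float64(85.363)} 18.700000000000003
```

View pics/top0.png

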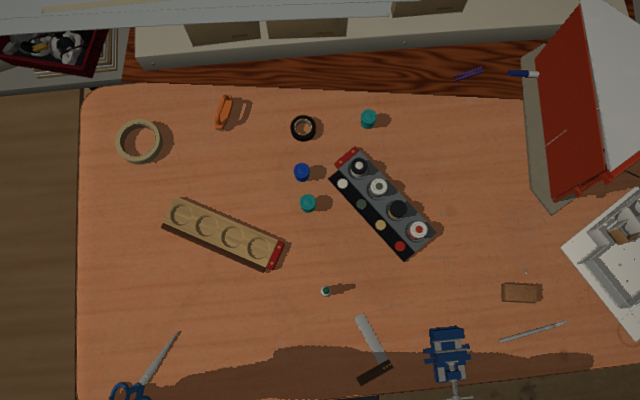

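View pics/side0.png

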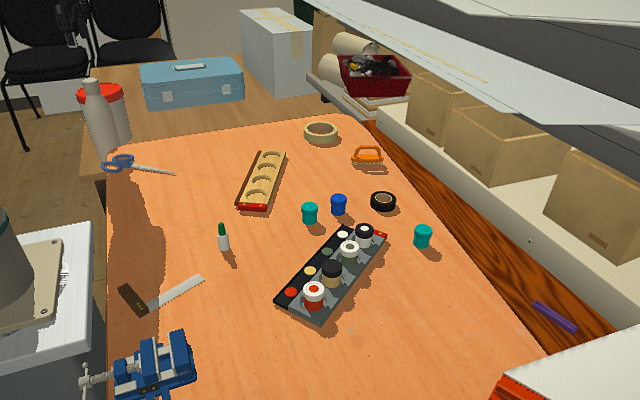

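The top view shows the storage rack with its red end at (347,157). From there the pots are white (359,166), green (378,186), wax (398,209) and red (419,230), and the swatches agree. The work rack has its red end at (275,254), with wells from there at (258,247), (232,237), (206,224) and (181,213). The look-alikes are turquoise (308,203) and (368,118), and blue (302,172). All of them stand outside the rack, so I leave them alone. Next is a close crop for accurate pixels.

```bash
python3 - <<'E'
from h import *
c=np.load('top0.npy',allow_pickle=True).item()['color'][:,:,::-1]
a=c[185:280,155:295];b=c[140:268,320:445]
a=cv2.resize(a,None,fx=5,fy=5,interpolation=cv2.INTER_CUBIC);b=cv2.resize(b,None,fx=4.6,fy=4.6,interpolation=cv2.INTER_CUBIC)
cv2.imwrite('pics/a.png',a);cv2.imwrite('pics/b.png',b);print(a.shape,b.shape)
E
```

```text
(475, 700, 3) (589, 575, 3)
```

View pics/a.png

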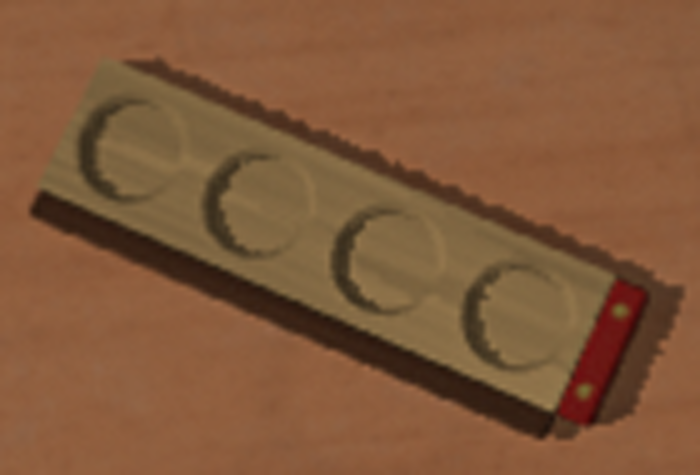

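View pics/b.png

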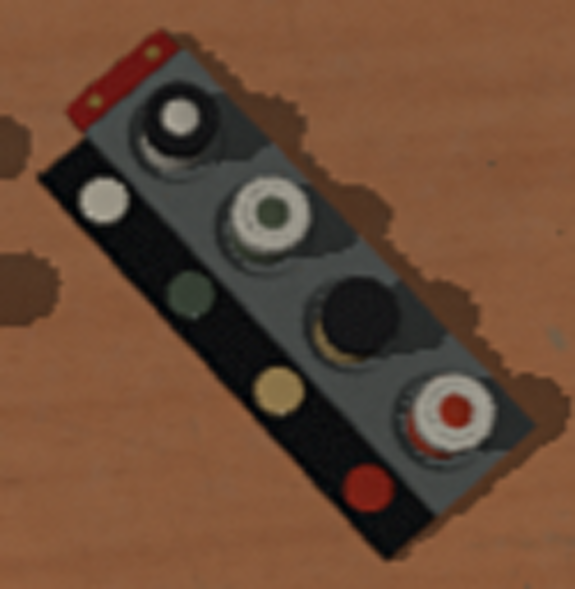

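Crop b shows the lid tops at white (179,116), green (271,213), wax (361,316) and red (455,410). Crop a shows the well mouths at (133,150), (259,204), (388,260) and (519,316), with the red end on the right. I fit both rack poses to these and check against the side view.

```bash
cat >> h.py <<'E'
def fit(P,Y):  # 2D pose of rack from wells at local (0,Y)
    P=np.array(P)[:,:2];Y=np.array(Y); m=P.mean(0); d=(Y[:,None]*(P-m)).sum(0); s=np.linalg.norm(d)/(Y**2).sum(); e=d/np.linalg.norm(d)
    return m,e,s
E
python3 - <<'E'
from h import *
c=np.load('top0.npy',allow_pickle=True).item();sd=np.load('side0.npy',allow_pickle=True).item()
Y=np.array([90,30,-30,-90])
b=(np.array([[179,116],[271,213],[361,316],[455,410]])+.5)/4.6-.5+[320,140]
sw=(np.array([[104,200],[190,294],[278,390],[368,488]])+.5)/4.6-.5+[320,140]
a=(np.array([[519,316],[388,260],[259,204],[133,150]])+.5)/5-.5+[155,185]
cor=(np.array([[105,58],[42,190],[618,278],[555,412],[648,290],[588,425]])+.5)/5-.5+[155,185]
pots=back(c,b,47);wells=back(c,a,16)
print('pots',pots.round(1),'\nwells',wells.round(1),'\nswatch',back(c,sw,13).round(1),'\ncor',back(c,cor,16).round(1))
im=sd['color'][:,:,::-1].copy()
for n,P in(('pots',pots),('wells',wells)):
    m,e,s=fit(P,Y); print(n,m,e,s,np.degrees(np.arctan2(e[1],e[0])),(P[:,:2]-m-Y[:,None]*e).round(1).tolist())
big=cv2.resize(im[130:330,220:400],None,fx=4,fy=4,interpolation=cv2.INTER_CUBIC)[:,:]
for P in (pots,wells):
    for u,v in proj(sd,P): cv2.drawMarker(big,(int((u-220+.5)*4),int((v-130+.5)*4)),(255,0,255),0,10,1)
cv2.imwrite('pics/s.png',cv2.resize(big,None,fx=.75,fy=.75,interpolation=cv2.INTER_AREA))
g=back(c,[[326,291],[302,127],[302,172],[308,203],[368,118]],[55,10,40,40,40]);print(g.round())
E
```

```text
pots [[ 640.8 -120.5   47. ]
 [ 591.7 -156.8   47. ]
 [ 540.8 -191.2   47. ]
 [ 494.8 -227.3   47. ]] 
wells [[490.3 102.4  16. ]
 [518.6 155.4  16. ]
 [547.1 208.3  16. ]
 [575.1 260.7  16. ]] 
swatch [[ 613.6  -85.    13. ]
 [ 565.3 -119.9   13. ]
 [ 516.8 -155.1   13. ]
 [ 468.3 -190.4   13. ]] 
cor [[616.2 271.5  16. ]
 [561.3 299.7  16. ]
 [502.4  60.4  16. ]
 [449.3  90.3  16. ]
 [496.3  48.3  16. ]
 [442.8  77.1  16. ]]
pots [ 567.01698517 -173.95811738] [0.80922206 0.5875029 ] 1.0070166081646865 35.98000627405942 [[1.0, 0.6], [0.4, -0.5], [-1.9, 0.4], [0.6, -0.5]]
wells [532.76029332 181.696688  ] [-0.4727103  -0.88121789] 0.997792129515549 -118.2103725192186 [[0.0, 0.0], [-0.0, 0.2], [0.2, 0.1], [-0.2, -0.3]]
[[ 387.  -28.   55.]
 [ 750.  -10.   10.]
 [ 638.   -1.   40.]
 [ 570.   -8.   40.]
 [ 746. -153.   40.]]
```

View pics/s.png

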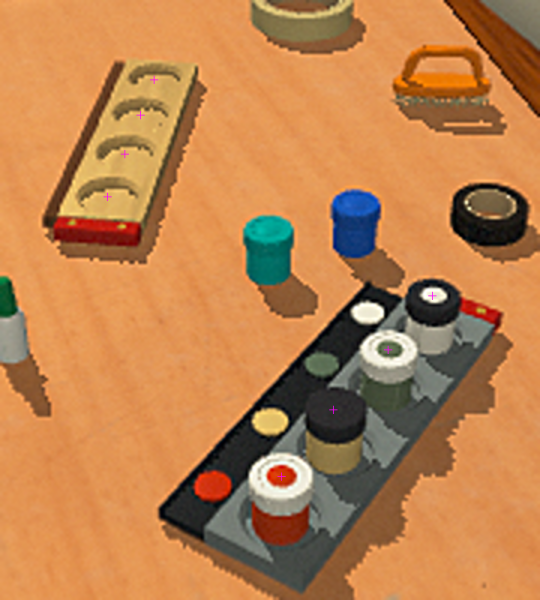

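The side view agrees with the top view: the projected lid centres land on the discs, for example white at (432,296) and green at (390,350) in the crop. The swatch row also gives the same rack pose to within about 1 mm. The order from the red end is white, green, wax, red. Next I plan the rows.

```bash
cat > plan.py <<'E'
import sys
from h import *
# rows in tool axes from the measured pose to waypoints "x,y,z,yaw,n,grip"
s=read_state(); p=np.array(s['eef_pos']); ya=np.degrees(s['tool_rot'][2]); out=[]
print('now',p.round(1),'rpy',np.degrees(s['tool_rot']).round(1),'w',round(float(s['width']),1),'gf',round(float(s['gripper_force']),1),'t',round(float(s['clock']),1))
for a in sys.argv[1:]:
    x,y,z,w,n,g=map(float,a.split(',')); n=int(n); d=(np.array([x,y,z])-p)/n; dy=((w-ya+180)%360-180)/n
    for i in range(n):
        R=Ro.from_euler('xyz',[180,0,ya],degrees=True); t=R.inv().apply(d)/10
        out.append(f'{g:g} {t[0]:.2f} {t[1]:.2f} {t[2]:.2f} 0 0 {-dy:.1f}'); p=p+d; ya+=dy
for i in range(0,len(out),5): print('; '.join(out[i:i+5]))
E
python3 plan.py 640.8,-120.5,140,36,24,1
```

```text
now [173.7 625.8 230.5] rpy [-179.9    0.   164.5] w 85.4 gf 0.0 t 0.1
1 -2.71 -2.48 0.38 0 0 5.4; 1 -2.93 -2.21 0.38 0 0 5.4; 1 -3.12 -1.93 0.38 0 0 5.4; 1 -3.29 -1.63 0.38 0 0 5.4; 1 -3.42 -1.32 0.38 0 0 5.4
1 -3.53 -0.99 0.38 0 0 5.4; 1 -3.61 -0.66 0.38 0 0 5.4; 1 -3.65 -0.32 0.38 0 0 5.4; 1 -3.67 0.02 0.38 0 0 5.4; 1 -3.65 0.37 0.38 0 0 5.4
1 -3.60 0.71 0.38 0 0 5.4; 1 -3.52 1.04 0.38 0 0 5.4; 1 -3.41 1.36 0.38 0 0 5.4; 1 -3.26 1.67 0.38 0 0 5.4; 1 -3.09 1.97 0.38 0 0 5.4
1 -2.90 2.25 0.38 0 0 5.4; 1 -2.67 2.51 0.38 0 0 5.4; 1 -2.43 2.75 0.38 0 0 5.4; 1 -2.16 2.96 0.38 0 0 5.4; 1 -1.87 3.15 0.38 0 0 5.4
1 -1.57 3.31 0.38 0 0 5.4; 1 -1.26 3.45 0.38 0 0 5.4; 1 -0.93 3.55 0.38 0 0 5.4; 1 -0.59 3.62 0.38 0 0 5.4
```

>>> move_arm(targets="1 -2.7 -2.5 0.4 0 0 5.4; 1 -2.9 -2.2 0.4 0 0 5.4; 1 -3.1 -1.9 0.4 0 0 5.4; 1 -3.3 -1.6 0.4 0 0 5.4; 1 -3.4 -1.3 0.4 0 0 5.4")

```text
clock: 0.52
eef_pos: [271.2, 469.7, 210.9]
tool_rot: [-3.141, 0.0, 2.395]
force: [0.6, -0.4, -0.0]
width: 85.3
gripper_force: 0.0
```

>>> move_arm(targets="1 -3.5 -1.0 0.4 0 0 5.4; 1 -3.6 -0.7 0.4 0 0 5.4; 1 -3.7 -0.3 0.4 0 0 5.4; 1 -3.7 0 0.4 0 0 5.4; 1 -3.7 0.4 0.4 0 0 5.4")

```text
clock: 0.93
eef_pos: [367.7, 312.8, 191.0]
tool_rot: [-3.141, 0.0, 1.924]
force: [1.0, 0.2, 0.1]
width: 85.2
gripper_force: 0.0
```

```bash
python3 plan.py 640.8,-120.5,140,36,14,1
```

```text
now [367.7 312.8 191. ] rpy [-180.     0.   110.2] w 85.2 gf 0.0 t 0.9
1 -3.58 0.76 0.36 0 0 5.3; 1 -3.49 1.09 0.36 0 0 5.3; 1 -3.38 1.41 0.36 0 0 5.3; 1 -3.23 1.71 0.36 0 0 5.3; 1 -3.06 2.00 0.36 0 0 5.3
1 -2.86 2.28 0.36 0 0 5.3; 1 -2.64 2.53 0.36 0 0 5.3; 1 -2.39 2.77 0.36 0 0 5.3; 1 -2.13 2.97 0.36 0 0 5.3; 1 -1.85 3.16 0.36 0 0 5.3
1 -1.55 3.32 0.36 0 0 5.3; 1 -1.23 3.44 0.36 0 0 5.3; 1 -0.91 3.54 0.36 0 0 5.3; 1 -0.58 3.61 0.36 0 0 5.3
```

Tracking is very good, so I continue.

>>> move_arm(targets="1 -3.6 0.8 0.4 0 0 5.3; 1 -3.5 1.1 0.4 0 0 5.3; 1 -3.4 1.4 0.4 0 0 5.3; 1 -3.2 1.7 0.4 0 0 5.3; 1 -3.1 2.0 0.4 0 0 5.3")

```text
clock: 1.35
eef_pos: [466.4, 158.3, 171.0]
tool_rot: [-3.141, 0.0, 1.462]
force: [0.1, 0.5, -0.4]
width: 85.4
gripper_force: 0.0
```

>>> move_arm(targets="1 -2.9 2.3 0.4 0 0 5.3; 1 -2.6 2.5 0.4 0 0 5.3; 1 -2.4 2.8 0.4 0 0 5.3; 1 -2.1 3.0 0.4 0 0 5.3; 1 -1.8 3.2 0.4 0 0 5.3")

```text
clock: 1.77
eef_pos: [565.8, 4.2, 150.8]
tool_rot: [-3.141, 0.0, 0.999]
force: [0.3, 0.5, -0.0]
width: 85.2
gripper_force: 0.0
```

>>> move_arm(targets="1 -1.5 3.3 0.3 0 0 5.3; 1 -1.2 3.4 0.3 0 0 5.3; 1 -0.9 3.5 0.3 0 0 5.3; 1 -0.6 3.6 0.3 0 0 5.3; 1 0 0 0 0 0 0")

```text
clock: 2.18
eef_pos: [645.4, -125.6, 138.8]
tool_rot: [3.134, 0.003, 0.623]
force: [0.5, -1.4, 0.6]
width: 85.7
gripper_force: 0.0
```

```bash
python3 plan.py 640.8,-120.5,130,36,1,1 640.8,-120.5,22,36,6,1
```

```text
now [ 645.4 -125.6  138.8] rpy [179.5   0.2  35.7] w 85.7 gf 0.0 t 2.2
1 -0.08 -0.68 0.88 0 0 -0.3; 1 0.00 -0.00 1.80 0 0 -0.0; 1 0.00 -0.00 1.80 0 0 -0.0; 1 0.00 -0.00 1.80 0 0 -0.0; 1 0.00 -0.00 1.80 0 0 -0.0
1 0.00 -0.00 1.80 0 0 -0.0; 1 0.00 -0.00 1.80 0 0 -0.0
```

>>> move_arm(targets="1 0 0 0 0 0 0; 1 0 0 0 0 0 0")

```text
clock: 2.35
eef_pos: [642.8, -115.7, 138.5]
tool_rot: [-3.14, 0.001, 0.634]
force: [-0.1, 0.4, 1.0]
width: 85.5
gripper_force: 0.0
```

```bash
python3 plan.py 640.8,-120.5,130,36,1,1 640.8,-120.5,22,36,6,1
```

```text
now [ 642.8 -115.7  138.5] rpy [-179.9    0.    36.3] w 85.5 gf 0.0 t 2.4
1 -0.44 0.27 0.85 0 0 0.3; 1 0.00 -0.00 1.80 0 0 -0.0; 1 0.00 -0.00 1.80 0 0 -0.0; 1 0.00 -0.00 1.80 0 0 -0.0; 1 0.00 -0.00 1.80 0 0 -0.0
1 0.00 -0.00 1.80 0 0 -0.0; 1 0.00 -0.00 1.80 0 0 -0.0
```

>>> move_arm(targets="1 0 0 0 0 0 0; 1 0 0 0 0 0 0; 1 0 0 0 0 0 0; 1 0 0 0 0 0 0")

```text
clock: 2.68
eef_pos: [643.4, -115.3, 139.6]
tool_rot: [-3.141, -0.0, 0.635]
force: [0.4, 0.2, -0.3]
width: 85.1
gripper_force: 0.0
```

```bash
python3 plan.py 640.8,-120.5,130,36,1,1 640.8,-120.5,22,36,6,1|head -2; python3 - <<'E'
from h import *
c=cams.get_image('side');cv2.imwrite('pics/s1.png',cv2.resize(c['color'][120:330,230:450,::-1],None,fx=2.7,fy=2.7))
E
```

```text
now [ 643.4 -115.3  139.6] rpy [-180.    -0.    36.4] w 85.1 gf 0.0 t 2.7
1 -0.52 0.26 0.96 0 0 0.4; 1 0.00 -0.00 1.80 0 0 -0.0; 1 0.00 -0.00 1.80 0 0 -0.0; 1 0.00 -0.00 1.80 0 0 -0.0; 1 0.00 -0.00 1.80 0 0 -0.0
```

View pics/s1.png

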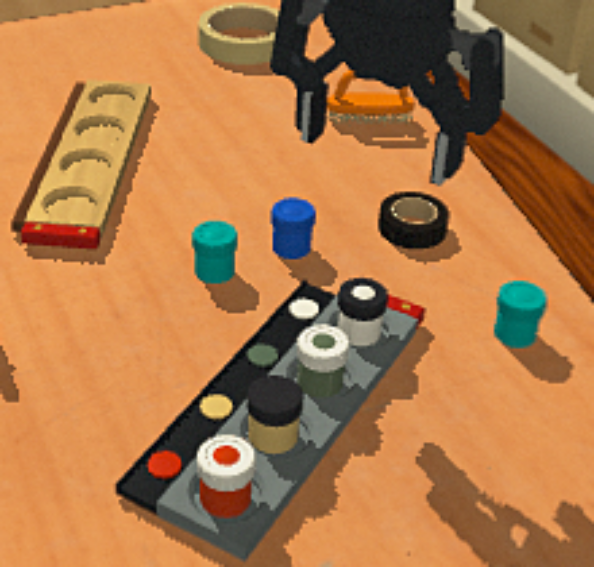

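The open gripper is high above the white pot, and its closing line at (310,135)–(440,180) lies across the rack. I descend.

>>> move_arm(targets="1 -0.5 0.3 1.5 0 0 0.4; 1 0 0 2.5 0 0 0; 1 0 0 2.5 0 0 0; 1 0 0 1.5 0 0 0; 1 0 0 0.8 0 0 0")

```text
clock: 3.15
eef_pos: [639.8, -120.9, 49.1]
tool_rot: [-3.139, 0.002, 0.627]
force: [-0.1, 0.4, 0.5]
width: 85.4
gripper_force: 0.0
```

>>> move_arm(targets="1 0 0 0.8 0 0 0; 1 0 0 0.8 0 0 0; 1 0 0 0.6 0 0 0; 1 0 0 0.5 0 0 0; 1 0 0 0 0 0 0")

```text
clock: 3.57
eef_pos: [640.9, -121.5, 23.7]
tool_rot: [-3.141, 0.0, 0.626]
force: [-1.0, 0.2, 0.1]
width: 85.3
gripper_force: 0.0
```

```bash
python3 plan.py 640.8,-120.5,22,36,1,1; python3 - <<'E'
from h import *
c=cams.get_image('side');cv2.imwrite('pics/s2.png',cv2.resize(c['color'][170:310,280:450,::-1],None,fx=3.4,fy=3.4))
E
```

```text
now [ 640.9 -121.5   23.7] rpy [-180.     0.    35.9] w 85.3 gf 0.0 t 3.6
1 0.05 -0.09 0.17 0 0 -0.1
```

View pics/s2.png

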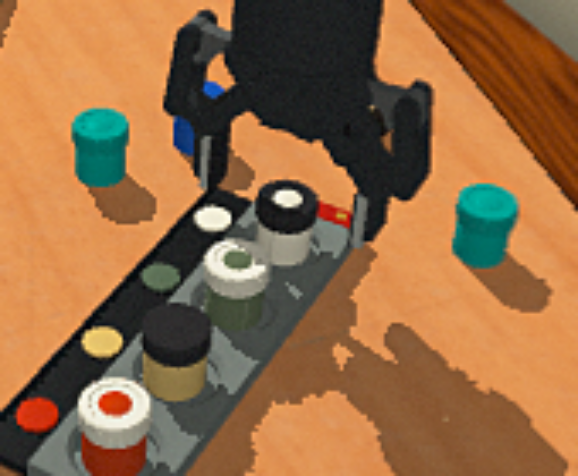

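The fingers straddle the white lid and its disc at (287,197) sits centred between them. I close.

>>> move_arm(targets="0 0 0 0.2 0 0 0; -1 0 0 0 0 0 0; -1 0 0 0 0 0 0; -1 0 0 0 0 0 0; -1 0 0 0 0 0 0")

```text
clock: 4.03
eef_pos: [641.5, -121.8, 22.9]
tool_rot: [3.141, -0.001, 0.626]
force: [-0.6, 0.8, 1.0]
width: 31.9
gripper_force: 59.3
```

>>> move_arm(targets="-1 0 0 0 0 0 0; -1 0 0 0 0 0 0; -1 0 0 0 0 0 0; -1 0 0 0 0 0 0; -1 0 0 0 0 0 0")

```text
clock: 4.45
eef_pos: [641.5, -121.9, 22.8]
tool_rot: [3.141, -0.001, 0.626]
force: [-1.6, 0.7, 5.7]
width: 31.9
gripper_force: 59.7
```

```bash
python3 - <<'E'
from h import *
c=cams.get_image('side');cv2.imwrite('pics/s3.png',cv2.resize(c['color'][190:270,310:410,::-1],None,fx=6,fy=6,interpolation=cv2.INTER_CUBIC))
E
```

```text
(no output)
```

View pics/s3.png

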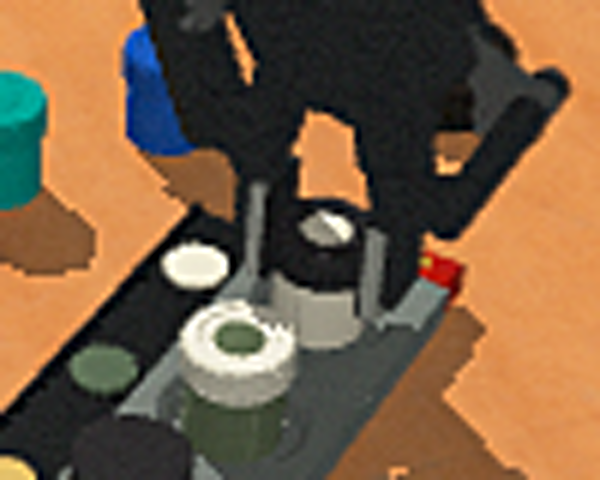

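The pads hold the lid on both sides, and the white disc is at (325,228). I lift.

>>> move_arm(targets="-1 0 0 -0.5 0 0 0; -1 0 0 -1.5 0 0 0; -1 0 0 -2.5 0 0 0; -1 0 0 -2.5 0 0 0; -1 0 0 -1.5 0 0 0")

```text
clock: 4.92
eef_pos: [642.2, -122.4, 110.6]
tool_rot: [3.139, -0.002, 0.626]
force: [0.2, -0.8, -0.4]
width: 31.7
gripper_force: 59.5
```

```bash
cat > go.py <<'E'
# travel plan with soft start/stop: x,y,z,yaw,n,grip
import sys
from h import *
s=read_state(); p=np.array(s['eef_pos']); ya=np.degrees(s['tool_rot'][2])
print('now',p.round(1),'yaw',ya.round(1),'w',round(float(s['width']),1),'gf',round(float(s['gripper_force']),1),'F',np.round(s['force'],1),'t',round(float(s['clock']),1))
x,y,z,w,n,g=map(float,sys.argv[1].split(',')); n=int(n)
v=np.minimum(1,np.minimum(np.arange(1,n+1),np.arange(n,0,-1))/4); v/=v.sum()
D=np.array([x,y,z])-p; dy=(w-ya+180)%360-180; out=[]
for k in v:
    t=Ro.from_euler('xyz',[180,0,ya],degrees=True).inv().apply(D*k)/10
    out.append(f'{g:g} {t[0]:.1f} {t[1]:.1f} {t[2]:.1f} 0 0 {-dy*k:.1f}'); ya+=dy*k
for i in range(0,n,5): print('; '.join(out[i:i+5]))
E
python3 go.py 490.3,102.4,110,61.8,13,-1
```

```text
now [ 642.2 -122.4  110.6] yaw 35.9 w 31.7 gf 59.5 F [ 0.2 -0.8 -0.4] t 4.9
-1 0.0 -0.7 0.0 0 0 -0.6; -1 0.1 -1.4 0.0 0 0 -1.3; -1 0.1 -2.0 0.0 0 0 -1.9; -1 0.3 -2.7 0.0 0 0 -2.6; -1 0.4 -2.7 0.0 0 0 -2.6
-1 0.5 -2.7 0.0 0 0 -2.6; -1 0.6 -2.6 0.0 0 0 -2.6; -1 0.8 -2.6 0.0 0 0 -2.6; -1 0.9 -2.6 0.0 0 0 -2.6; -1 1.0 -2.5 0.0 0 0 -2.6
-1 0.8 -1.9 0.0 0 0 -1.9; -1 0.6 -1.2 0.0 0 0 -1.3; -1 0.3 -0.6 0.0 0 0 -0.6
```

>>> move_arm(targets="-1 0 -0.7 0 0 0 -0.6; -1 0.1 -1.4 0 0 0 -1.3; -1 0.1 -2.0 0 0 0 -1.9; -1 0.3 -2.7 0 0 0 -2.6; -1 0.4 -2.7 0 0 0 -2.6")

```text
clock: 5.33
eef_pos: [586.6, -41.7, 107.0]
tool_rot: [-3.141, 0.001, 0.785]
force: [0.1, 0.1, -0.2]
width: 31.7
gripper_force: 59.5
```

>>> move_arm(targets="-1 0.5 -2.7 0 0 0 -2.6; -1 0.6 -2.6 0 0 0 -2.6; -1 0.8 -2.6 0 0 0 -2.6; -1 0.9 -2.6 0 0 0 -2.6; -1 1.0 -2.5 0 0 0 -2.6")

```text
clock: 5.75
eef_pos: [510.7, 71.8, 107.2]
tool_rot: [-3.14, 0.0, 1.013]
force: [-0.1, 0.5, -0.3]
width: 32.1
gripper_force: 59.5
```

>>> move_arm(targets="-1 0.8 -1.9 0 0 0 -1.9; -1 0.6 -1.2 0 0 0 -1.3; -1 0.3 -0.6 0 0 0 -0.6; -1 0 0 0 0 0 0; -1 0 0 0 0 0 0")

```text
clock: 6.17
eef_pos: [490.2, 103.3, 107.4]
tool_rot: [3.14, 0.0, 1.076]
force: [-0.4, -0.2, -1.1]
width: 31.8
gripper_force: 59.5
```

```bash
python3 plan.py 490.3,102.4,24,61.8,1,-1;  python3 - <<'E'
from h import *
c=cams.get_image('side');cv2.imwrite('pics/s4.png',cv2.resize(c['color'][80:240,180:380,::-1],None,fx=3.5,fy=3.5,interpolation=cv2.INTER_CUBIC))
E
```

```text
now [490.2 103.3 107.4] rpy [179.9   0.   61.6] w 31.8 gf 59.5 t 6.2
-1 -0.07 0.05 8.34 0 0 -0.2
```

View pics/s4.png

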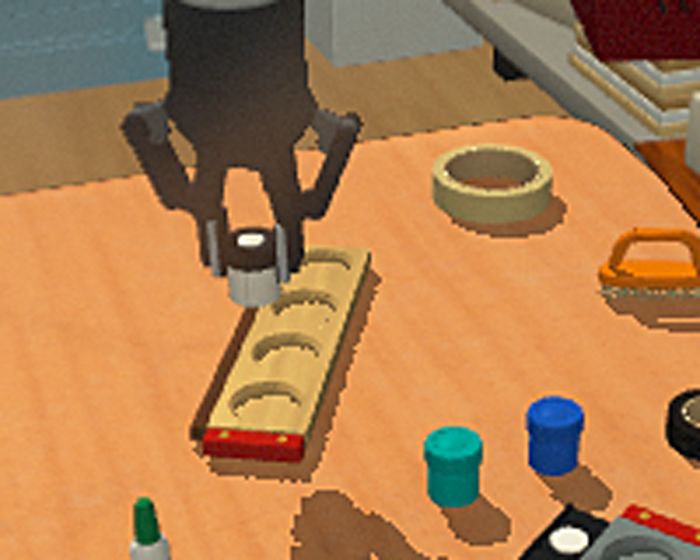

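The white pot hangs upright in the gripper at (253,265), well above the rack. I descend over the red-end well.

>>> move_arm(targets="-1 -0.1 0 1.5 0 0 -0.2; -1 0 0 2.0 0 0 0; -1 0 0 2.0 0 0 0; -1 0 0 1.0 0 0 0; -1 0 0 0.6 0 0 0")

```text
clock: 6.63
eef_pos: [489.0, 101.7, 35.1]
tool_rot: [-3.141, 0.001, 1.078]
force: [0.4, 0.4, -0.1]
width: 32.2
gripper_force: 59.5
```

>>> move_arm(targets="-1 0 0 0.5 0 0 0; -1 0 0 0.3 0 0 0; -1 0 0 0.2 0 0 0; -1 0 0 0.2 0 0 0; -1 0 0 0 0 0 0")

```text
clock: 7.05
eef_pos: [489.2, 103.3, 24.5]
tool_rot: [3.141, -0.0, 1.08]
force: [-0.9, 0.1, -0.1]
width: 32.2
gripper_force: 59.5
```

>>> move_arm(targets="-1 0 0 0.1 0 0 0; -1 0 0 0.1 0 0 0; -1 0 0 0 0 0 0; -0.1 0 0 0 0 0 0; 0.2 0 0 0 0 0 0")

```text
clock: 7.47
eef_pos: [489.1, 103.3, 22.4]
tool_rot: [3.141, -0.0, 1.08]
force: [0.0, -0.9, -0.8]
width: 49.3
gripper_force: 0.0
```

>>> move_arm(targets="0.5 0 0 0 0 0 0; 1 0 0 0 0 0 0; 1 0 0 0 0 0 0; 1 0 0 -0.5 0 0 0; 1 0 0 -1.5 0 0 0")

```text
clock: 7.88
eef_pos: [487.7, 102.9, 41.4]
tool_rot: [-3.139, 0.002, 1.08]
force: [0.6, -0.2, 0.8]
width: 85.3
gripper_force: 0.0
```

```bash
python3 go.py 591.7,-156.8,110,36,15,1; python3 - <<'E'
from h import *
c=cams.get_image('side');cv2.imwrite('pics/s5.png',cv2.resize(c['color'][120:220,210:330,::-1],None,fx=5,fy=5,interpolation=cv2.INTER_CUBIC))
E
```

```text
now [487.7 102.9  41.4] yaw 61.9 w 85.3 gf 0.0 F [ 0.6 -0.2  0.8] t 7.9
1 -0.4 0.4 -0.1 0 0 0.5; 1 -0.7 0.9 -0.3 0 0 1.1; 1 -1.1 1.4 -0.4 0 0 1.6; 1 -1.4 1.9 -0.6 0 0 2.2; 1 -1.3 1.9 -0.6 0 0 2.2
1 -1.3 2.0 -0.6 0 0 2.2; 1 -1.2 2.0 -0.6 0 0 2.2; 1 -1.1 2.1 -0.6 0 0 2.2; 1 -1.0 2.1 -0.6 0 0 2.2; 1 -0.9 2.1 -0.6 0 0 2.2
1 -0.9 2.2 -0.6 0 0 2.2; 1 -0.8 2.2 -0.6 0 0 2.2; 1 -0.5 1.7 -0.4 0 0 1.6; 1 -0.3 1.1 -0.3 0 0 1.1; 1 -0.1 0.6 -0.1 0 0 0.5
```

View pics/s5.png

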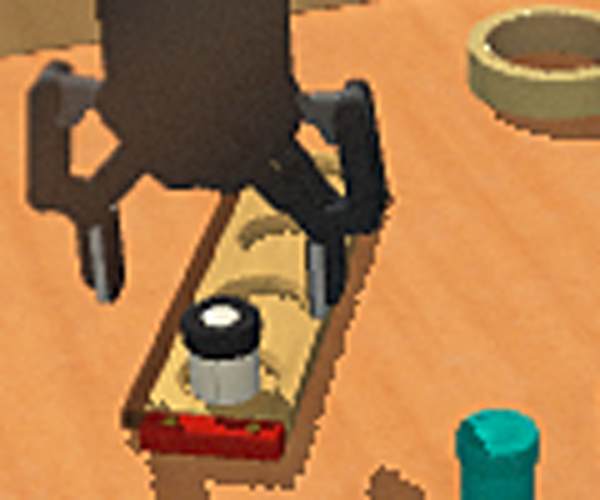

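The white pot stands in the red-end well with its disc at (219,315), upright. I lift clear and go to the green pot.

>>> move_arm(targets="1 0 0 -2.5 0 0 0; 1 0 0 -2.5 0 0 0; 1 0 0 -1.5 0 0 0; 1 -0.4 0.4 -0.1 0 0 0.5; 1 -0.7 0.9 -0.1 0 0 1.1")

```text
clock: 8.35
eef_pos: [495.1, 88.5, 109.8]
tool_rot: [-3.142, -0.002, 1.054]
force: [-0.4, 0.9, 0.4]
width: 85.5
gripper_force: 0.0
```

>>> move_arm(targets="1 -1.1 1.4 0 0 0 1.6; 1 -1.4 1.9 0 0 0 2.2; 1 -1.3 1.9 0 0 0 2.2; 1 -1.3 2.0 0 0 0 2.2; 1 -1.2 2.0 0 0 0 2.2")

```text
clock: 8.77
eef_pos: [536.3, -18.7, 108.1]
tool_rot: [-3.141, 0.002, 0.867]
force: [1.2, 0.5, 0.2]
width: 85.5
gripper_force: 0.0
```

>>> move_arm(targets="1 -1.1 2.1 0 0 0 2.2; 1 -1.0 2.1 0 0 0 2.2; 1 -0.9 2.1 0 0 0 2.2; 1 -0.9 2.2 0 0 0 2.2; 1 -0.8 2.2 0 0 0 2.2")

```text
clock: 9.18
eef_pos: [579.4, -127.4, 107.8]
tool_rot: [-3.14, 0.002, 0.675]
force: [0.5, -1.5, -0.6]
width: 85.2
gripper_force: 0.0
```

>>> move_arm(targets="1 -0.5 1.7 0 0 0 1.6; 1 -0.3 1.1 0 0 0 1.1; 1 -0.1 0.6 0 0 0 0.5; 1 0 0 0 0 0 0; 1 0 0 0 0 0 0")

```text
clock: 9.6
eef_pos: [593.2, -156.6, 108.6]
tool_rot: [-3.14, 0.0, 0.623]
force: [0.2, -0.9, 0.3]
width: 85.6
gripper_force: 0.0
```

```bash
python3 plan.py 591.7,-156.8,22.5,36,1,1; python3 - <<'E'
from h import *
c=cams.get_image('top');np.save('top1.npy',c,allow_pickle=True)
sd=np.load('side0.npy',allow_pickle=True).item(); print(proj(sd,[489.2,103.2,47]))
E
```

```text
now [ 593.2 -156.6  108.6] rpy [-179.9    0.    35.7] w 85.6 gf 0.0 t 9.6
1 -0.13 -0.07 8.61 0 0 -0.3
[[253.97942496 183.34966755]]
```

White's expected lid pixel is (254.0,183.3) and I observed (253.8,183), so it is seated. Next I take the green pot.

>>> move_arm(targets="1 -0.1 -0.1 1.5 0 0 -0.3; 1 0 0 2.3 0 0 0; 1 0 0 2.0 0 0 0; 1 0 0 1.2 0 0 0; 1 0 0 0.8 0 0 0")

```text
clock: 10.07
eef_pos: [591.5, -155.4, 29.8]
tool_rot: [-3.139, 0.001, 0.63]
force: [0.2, 0.2, -0.0]
width: 85.2
gripper_force: 0.0
```

>>> move_arm(targets="1 0 0 0.5 0 0 0; 1 0 0 0.3 0 0 0; 1 0 0 0 0 0 0; 0 0 0 0 0 0 0; -1 0 0 0 0 0 0")

```text
clock: 10.48
eef_pos: [592.9, -157.3, 24.1]
tool_rot: [3.141, -0.001, 0.628]
force: [0.9, -0.2, -0.0]
width: 63.8
gripper_force: 0.0
```

>>> move_arm(targets="-1 0 0 0 0 0 0; -1 0 0 0 0 0 0; -1 0 0 0 0 0 0; -1 0 0 0 0 0 0; -1 0 0 0 0 0 0")

```text
clock: 10.9
eef_pos: [592.7, -157.1, 24.0]
tool_rot: [3.141, -0.001, 0.628]
force: [0.3, 1.6, 6.1]
width: 31.6
gripper_force: 59.3
```

>>> move_arm(targets="-1 0 0 -0.5 0 0 0; -1 0 0 -1.5 0 0 0; -1 0 0 -2.5 0 0 0; -1 0 0 -2.5 0 0 0; -1 0 0 -1.5 0 0 0")

```text
clock: 11.32
eef_pos: [593.1, -157.8, 110.7]
tool_rot: [3.139, -0.001, 0.628]
force: [0.2, -0.5, -0.2]
width: 31.7
gripper_force: 59.4
```

```bash
python3 go.py 518.6,155.4,110,61.8,15,-1
```

```text
now [ 593.1 -157.8  110.7] yaw 36.0 w 31.7 gf 59.4 F [ 0.2 -0.5 -0.2] t 11.3
-1 0.3 -0.6 0.0 0 0 -0.5; -1 0.5 -1.2 0.0 0 0 -1.1; -1 0.8 -1.8 0.0 0 0 -1.6; -1 1.2 -2.4 0.0 0 0 -2.2; -1 1.3 -2.4 0.0 0 0 -2.2
-1 1.3 -2.3 0.0 0 0 -2.2; -1 1.4 -2.3 0.0 0 0 -2.2; -1 1.5 -2.2 0.0 0 0 -2.2; -1 1.6 -2.2 0.0 0 0 -2.2; -1 1.7 -2.1 0.0 0 0 -2.2
-1 1.8 -2.0 0.0 0 0 -2.2; -1 1.8 -2.0 0.0 0 0 -2.2; -1 1.4 -1.4 0.0 0 0 -1.6; -1 1.0 -0.9 0.0 0 0 -1.1; -1 0.5 -0.4 0.0 0 0 -0.5
```

>>> move_arm(targets="-1 0.3 -0.6 0 0 0 -0.5; -1 0.5 -1.2 0 0 0 -1.1; -1 0.8 -1.8 0 0 0 -1.6; -1 1.2 -2.4 0 0 0 -2.2; -1 1.3 -2.4 0 0 0 -2.2")

```text
clock: 11.73
eef_pos: [569.7, -63.9, 106.8]
tool_rot: [-3.139, 0.002, 0.763]
force: [1.2, 1.8, -0.3]
width: 31.6
gripper_force: 59.4
```

>>> move_arm(targets="-1 1.3 -2.3 0 0 0 -2.2; -1 1.4 -2.3 0 0 0 -2.2; -1 1.5 -2.2 0 0 0 -2.2; -1 1.6 -2.2 0 0 0 -2.2; -1 1.7 -2.1 0 0 0 -2.2")

```text
clock: 12.15
eef_pos: [536.7, 66.9, 106.9]
tool_rot: [-3.138, 0.002, 0.957]
force: [0.4, -0.3, -0.8]
width: 31.6
gripper_force: 59.5
```

>>> move_arm(targets="-1 1.8 -2.0 0 0 0 -2.2; -1 1.8 -2.0 0 0 0 -2.2; -1 1.4 -1.4 0 0 0 -1.6; -1 1.0 -0.9 0 0 0 -1.1; -1 0.5 -0.4 0 0 0 -0.5")

```text
clock: 12.57
eef_pos: [515.3, 158.3, 107.1]
tool_rot: [-3.139, 0.001, 1.091]
force: [0.3, -0.1, 0.1]
width: 31.6
gripper_force: 59.4
```

>>> move_arm(targets="-1 0 0 0 0 0 0; -1 0 0 0 0 0 0; -1 0 0 0 0 0 0")

```text
clock: 12.82
eef_pos: [517.9, 153.4, 108.3]
tool_rot: [3.141, 0.001, 1.083]
force: [0.3, -0.2, -0.2]
width: 31.3
gripper_force: 59.4
```

```bash
python3 plan.py 518.6,155.4,24.5,61.8,1,-1
```

```text
now [517.9 153.4 108.3] rpy [1.8e+02 1.0e-01 6.2e+01] w 31.3 gf 59.4 t 12.8
-1 0.21 -0.03 8.38 0 0 0.2
```

>>> move_arm(targets="-1 0.2 0 1.5 0 0 0.2; -1 0 0 2.0 0 0 0; -1 0 0 2.0 0 0 0; -1 0 0 1.0 0 0 0; -1 0 0 0.6 0 0 0")

```text
clock: 13.23
eef_pos: [518.1, 155.3, 36.1]
tool_rot: [-3.141, 0.002, 1.079]
force: [-0.2, -0.3, -0.1]
width: 31.2
gripper_force: 59.4
```

>>> move_arm(targets="-1 0 0 0.5 0 0 0; -1 0 0 0.3 0 0 0; -1 0 0 0.2 0 0 0; -1 0 0 0.2 0 0 0; -1 0 0 0 0 0 0")

```text
clock: 13.65
eef_pos: [518.7, 157.1, 25.5]
tool_rot: [3.141, -0.0, 1.082]
force: [-0.6, 0.0, 0.1]
width: 31.6
gripper_force: 59.4
```

>>> move_arm(targets="-1 -0.1 0 0.1 0 0 0; -1 0 0 0 0 0 0; -1 0 0 0 0 0 0; -0.1 0 0 0 0 0 0; 0.2 0 0 0 0 0 0")

```text
clock: 14.07
eef_pos: [518.1, 156.1, 24.4]
tool_rot: [3.141, -0.0, 1.082]
force: [-1.4, 0.2, 0.3]
width: 48.8
gripper_force: 0.0
```

>>> move_arm(targets="0.5 0 0 0 0 0 0; 1 0 0 0 0 0 0; 1 0 0 0 0 0 0; 1 0 0 -0.5 0 0 0; 1 0 0 -1.5 0 0 0")

```text
clock: 14.48
eef_pos: [516.7, 155.7, 43.3]
tool_rot: [-3.139, 0.002, 1.082]
force: [0.3, 0.1, 0.3]
width: 85.2
gripper_force: 0.0
```

>>> move_arm(targets="1 0 0 -2.5 0 0 0; 1 0 0 -2.5 0 0 0; 1 0 0 -1.5 0 0 0; 1 0 0 0 0 0 0")

```text
clock: 14.82
eef_pos: [520.2, 156.4, 112.6]
tool_rot: [3.137, -0.004, 1.082]
force: [0.5, -0.2, 0.7]
width: 85.3
gripper_force: 0.0
```

```bash
python3 go.py 540.8,-191.2,110,36,15,1; python3 - <<'E'
from h import *
c=cams.get_image('side');cv2.imwrite('pics/s6.png',cv2.resize(c['color'][120:220,210:330,::-1],None,fx=5,fy=5,interpolation=cv2.INTER_CUBIC)); print((proj(c,[518.3,156.3,47])-[210,120])*5)
E
```

```text
now [520.2 156.4 112.6] yaw 62.0 w 85.3 gf 0.0 F [ 0.5 -0.2  0.7] t 14.8
1 -0.6 0.4 0.0 0 0 0.5; 1 -1.2 0.8 0.0 0 0 1.1; 1 -1.8 1.2 0.0 0 0 1.6; 1 -2.4 1.7 0.0 0 0 2.2; 1 -2.3 1.7 0.0 0 0 2.2
1 -2.3 1.8 0.0 0 0 2.2; 1 -2.2 1.9 0.0 0 0 2.2; 1 -2.1 2.0 0.0 0 0 2.2; 1 -2.0 2.1 0.0 0 0 2.2; 1 -2.0 2.1 0.0 0 0 2.2
1 -1.9 2.2 0.0 0 0 2.2; 1 -1.8 2.3 0.0 0 0 2.2; 1 -1.3 1.8 0.0 0 0 1.6; 1 -0.8 1.2 0.0 0 0 1.1; 1 -0.4 0.6 0.0 0 0 0.5
[[250.60451665 245.99301313]]
```

View pics/s6.png

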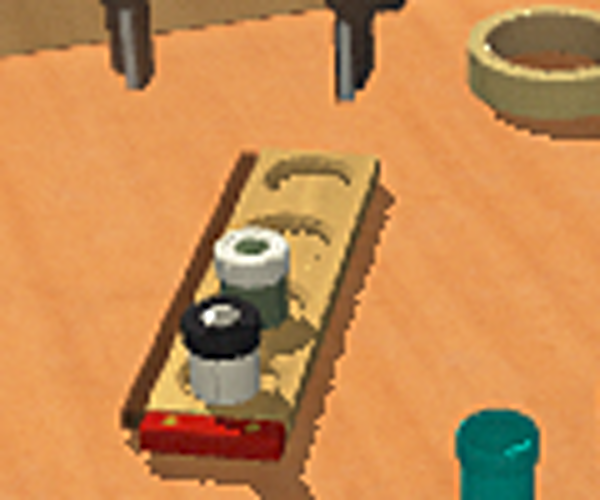

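The green disc is at (251,245), matching the prediction of (251,246), so green is seated and both pots stand upright. Next is the wax pot.

>>> move_arm(targets="1 -0.6 0.4 0 0 0 0.5; 1 -1.2 0.8 0 0 0 1.1; 1 -1.8 1.2 0 0 0 1.6; 1 -2.4 1.7 0 0 0 2.2; 1 -2.3 1.7 0 0 0 2.2")

```text
clock: 15.28
eef_pos: [524.4, 52.6, 108.3]
tool_rot: [-3.141, 0.002, 0.946]
force: [-0.5, -0.1, 0.3]
width: 85.5
gripper_force: 0.0
```

>>> move_arm(targets="1 -2.3 1.8 0 0 0 2.2; 1 -2.2 1.9 0 0 0 2.2; 1 -2.1 2.0 0 0 0 2.2; 1 -2.0 2.1 0 0 0 2.2; 1 -2.0 2.1 0 0 0 2.2")

```text
clock: 15.7
eef_pos: [531.6, -93.2, 108.2]
tool_rot: [-3.141, 0.002, 0.753]
force: [0.7, -0.4, 0.5]
width: 85.5
gripper_force: 0.0
```

>>> move_arm(targets="1 -1.9 2.2 0 0 0 2.2; 1 -1.8 2.3 0 0 0 2.2; 1 -1.3 1.8 0 0 0 1.6; 1 -0.8 1.2 0 0 0 1.1; 1 -0.4 0.6 0 0 0 0.5")

```text
clock: 16.12
eef_pos: [536.8, -195.7, 108.6]
tool_rot: [3.141, 0.002, 0.619]
force: [-0.5, 0.3, -0.9]
width: 85.7
gripper_force: 0.0
```

>>> move_arm(targets="1 0 0 0 0 0 0; 1 0 0 0 0 0 0; 1 0 0 0 0 0 0")

```text
clock: 16.37
eef_pos: [538.1, -189.9, 108.8]
tool_rot: [-3.14, -0.0, 0.627]
force: [0.4, 0.7, -0.7]
width: 85.8
gripper_force: 0.0
```

```bash
python3 plan.py 540.8,-191.2,23,36,1,1
```

```text
now [ 538.1 -189.9  108.8] rpy [-179.9   -0.    35.9] w 85.8 gf 0.0 t 16.4
1 0.14 0.26 8.58 0 0 -0.1
```

>>> move_arm(targets="1 0.2 0.3 1.5 0 0 0; 1 0 0 2.3 0 0 0; 1 0 0 2.0 0 0 0; 1 0 0 1.2 0 0 0; 1 0 0 0.8 0 0 0")

```text
clock: 16.78
eef_pos: [540.9, -191.7, 29.1]
tool_rot: [-3.139, 0.001, 0.626]
force: [0.5, -0.2, -0.3]
width: 85.2
gripper_force: 0.0
```

>>> move_arm(targets="1 0 0 0.5 0 0 0; 1 0 0 0.3 0 0 0; 1 0 0 0 0 0 0; 0 0 0 0 0 0 0; -1 0 0 0 0 0 0")

```text
clock: 17.2
eef_pos: [542.2, -193.5, 24.0]
tool_rot: [3.14, -0.001, 0.625]
force: [0.8, 0.0, -0.7]
width: 64.1
gripper_force: 0.0
```

>>> move_arm(targets="-1 0 0 0 0 0 0; -1 0 0 0 0 0 0; -1 0 0 0 0 0 0; -1 0 0 0 0 0 0; -1 0 0 0 0 0 0")

```text
clock: 17.62
eef_pos: [542.0, -193.4, 24.1]
tool_rot: [3.141, -0.001, 0.625]
force: [-0.1, 0.5, 4.5]
width: 32.6
gripper_force: 59.4
```

>>> move_arm(targets="-1 0 0 -0.5 0 0 0; -1 0 0 -1.5 0 0 0; -1 0 0 -2.5 0 0 0; -1 0 0 -2.5 0 0 0; -1 0 0 -1.5 0 0 0")

```text
clock: 18.03
eef_pos: [542.3, -193.9, 110.6]
tool_rot: [3.139, -0.001, 0.624]
force: [-0.4, -0.6, -0.5]
width: 32.7
gripper_force: 59.6
```

```bash
python3 go.py 547.1,208.3,110,61.8,16,-1
```

```text
now [ 542.3 -193.9  110.6] yaw 35.8 w 32.7 gf 59.6 F [-0.4 -0.6 -0.5] t 18.0
-1 0.5 -0.6 0.0 0 0 -0.5; -1 0.9 -1.2 0.0 0 0 -1.0; -1 1.4 -1.8 0.0 0 0 -1.5; -1 2.0 -2.4 0.0 0 0 -2.0; -1 2.0 -2.3 0.0 0 0 -2.0
-1 2.1 -2.2 0.0 0 0 -2.0; -1 2.2 -2.2 0.0 0 0 -2.0; -1 2.3 -2.1 0.0 0 0 -2.0; -1 2.4 -2.0 0.0 0 0 -2.0; -1 2.4 -1.9 0.0 0 0 -2.0
-1 2.5 -1.8 0.0 0 0 -2.0; -1 2.5 -1.8 0.0 0 0 -2.0; -1 2.6 -1.7 0.0 0 0 -2.0; -1 2.0 -1.2 0.0 0 0 -1.5; -1 1.4 -0.8 0.0 0 0 -1.0
-1 0.7 -0.4 0.0 0 0 -0.5
```

>>> move_arm(targets="-1 0.5 -0.6 0 0 0 -0.5; -1 0.9 -1.2 0 0 0 -1; -1 1.4 -1.8 0 0 0 -1.5; -1 2.0 -2.4 0 0 0 -2; -1 2.0 -2.3 0 0 0 -2")

```text
clock: 18.45
eef_pos: [542.1, -83.3, 107.0]
tool_rot: [-3.139, 0.001, 0.749]
force: [-0.0, 0.2, -0.5]
width: 32.5
gripper_force: 59.6
```

>>> move_arm(targets="-1 2.1 -2.2 0 0 0 -2; -1 2.2 -2.2 0 0 0 -2; -1 2.3 -2.1 0 0 0 -2; -1 2.4 -2.0 0 0 0 -2; -1 2.4 -1.9 0 0 0 -2")

```text
clock: 18.87
eef_pos: [543.6, 72.0, 106.9]
tool_rot: [-3.139, 0.001, 0.925]
force: [1.9, -0.2, -1.2]
width: 32.8
gripper_force: 59.6
```

>>> move_arm(targets="-1 2.5 -1.8 0 0 0 -2; -1 2.5 -1.8 0 0 0 -2; -1 2.6 -1.7 0 0 0 -2; -1 2.0 -1.2 0 0 0 -1.5; -1 1.4 -0.8 0 0 0 -1")

```text
clock: 19.28
eef_pos: [543.6, 205.6, 106.7]
tool_rot: [-3.138, 0.001, 1.076]
force: [0.1, 0.1, 0.4]
width: 32.5
gripper_force: 59.6
```

>>> move_arm(targets="-1 0.7 -0.4 0 0 0 -0.5; -1 0 0 0 0 0 0; -1 0 0 0 0 0 0; -1 0 0 0 0 0 0; -1 0 0 0 0 0 0")

```text
clock: 19.7
eef_pos: [546.2, 206.5, 108.4]
tool_rot: [3.141, 0.001, 1.075]
force: [-0.1, -1.0, -0.5]
width: 32.6
gripper_force: 59.6
```

```bash
python3 plan.py 547.1,208.3,24.5,61.8,1,-1
```

```text
now [546.2 206.5 108.4] rpy [1.80e+02 1.00e-01 6.16e+01] w 32.6 gf 59.6 t 19.7
-1 0.20 -0.01 8.39 0 0 -0.2
```

>>> move_arm(targets="-1 0.1 0 1.5 0 0 -0.2; -1 0 0 2.0 0 0 0; -1 0 0 2.0 0 0 0; -1 0 0 1.0 0 0 0; -1 0 0 0.6 0 0 0")

```text
clock: 20.12
eef_pos: [545.9, 208.1, 36.1]
tool_rot: [-3.14, 0.002, 1.08]
force: [0.2, 0.3, 0.5]
width: 32.7
gripper_force: 59.6
```

>>> move_arm(targets="-1 0 0 0.5 0 0 0; -1 0 0 0.3 0 0 0; -1 0 0 0.2 0 0 0; -1 0 0 0.2 0 0 0; -1 0 0 0 0 0 0")

```text
clock: 20.53
eef_pos: [546.6, 209.7, 25.5]
tool_rot: [3.141, -0.0, 1.082]
force: [0.1, 0.0, -0.1]
width: 32.7
gripper_force: 59.6
```

>>> move_arm(targets="-1 -0.1 0 0.1 0 0 0; -1 0 0 0 0 0 0; -1 0 0 0 0 0 0; -0.1 0 0 0 0 0 0; 0.2 0 0 0 0 0 0")

```text
clock: 20.95
eef_pos: [546.1, 208.8, 24.5]
tool_rot: [3.141, -0.0, 1.082]
force: [0.3, -0.1, 0.4]
width: 49.3
gripper_force: 0.0
```

>>> move_arm(targets="0.5 0 0 0 0 0 0; 1 0 0 0 0 0 0; 1 0 0 0 0 0 0; 1 0 0 -0.5 0 0 0; 1 0 0 -1.5 0 0 0")

```text
clock: 21.37
eef_pos: [544.5, 208.3, 43.1]
tool_rot: [-3.139, 0.003, 1.082]
force: [0.6, 0.2, 0.2]
width: 85.4
gripper_force: 0.0
```

>>> move_arm(targets="1 0 0 -2.5 0 0 0; 1 0 0 -2.5 0 0 0; 1 0 0 -1.5 0 0 0; 1 0 0 0 0 0 0")

```text
clock: 21.7
eef_pos: [548.3, 209.2, 113.0]
tool_rot: [3.137, -0.005, 1.082]
force: [0.2, 0.6, 0.9]
width: 85.4
gripper_force: 0.0
```

```bash
python3 go.py 494.8,-227.3,110,36,17,1; python3 - <<'E'
from h import *
c=cams.get_image('side');cv2.imwrite('pics/s7.png',cv2.resize(c['color'][120:220,210:330,::-1],None,fx=5,fy=5,interpolation=cv2.INTER_CUBIC)); print((proj(c,[546.3,208.8,47])-[210,120])*5)
E
```

```text
now [548.3 209.2 113. ] yaw 62.0 w 85.4 gf 0.0 F [0.2 0.6 0.9] t 21.7
1 -0.7 0.3 0.0 0 0 0.5; 1 -1.5 0.6 0.0 0 0 0.9; 1 -2.2 0.9 0.0 0 0 1.4; 1 -2.9 1.3 0.0 0 0 1.9; 1 -2.8 1.4 0.0 0 0 1.9
1 -2.8 1.5 0.0 0 0 1.9; 1 -2.7 1.5 0.0 0 0 1.9; 1 -2.7 1.6 0.0 0 0 1.9; 1 -2.6 1.7 0.0 0 0 1.9; 1 -2.6 1.8 0.0 0 0 1.9
1 -2.5 1.9 0.0 0 0 1.9; 1 -2.5 2.0 0.0 0 0 1.9; 1 -2.4 2.0 0.0 0 0 1.9; 1 -2.3 2.1 0.0 0 0 1.9; 1 -1.7 1.6 0.0 0 0 1.4
1 -1.1 1.1 0.0 0 0 0.9; 1 -0.5 0.6 0.0 0 0 0.5
[[276.47954886 183.15585552]]
```

View pics/s7.png

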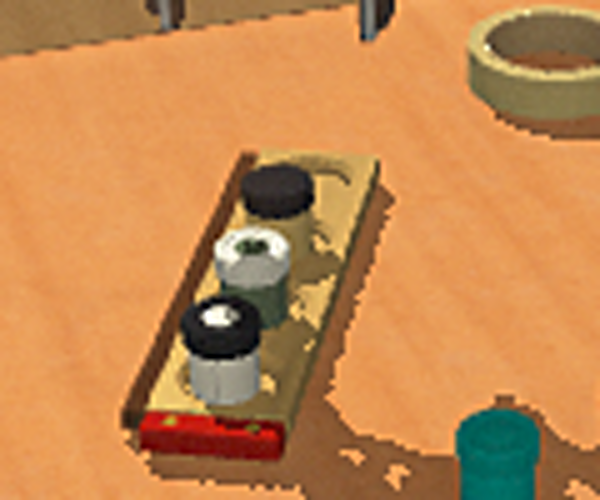

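The wax lid top is at (277,183), as predicted, so three pots are seated. Last is the red pot.

>>> move_arm(targets="1 -0.7 0.3 0 0 0 0.5; 1 -1.5 0.6 0 0 0 0.9; 1 -2.2 0.9 0 0 0 1.4; 1 -2.9 1.3 0 0 0 1.9; 1 -2.8 1.4 0 0 0 1.9")

```text
clock: 22.17
eef_pos: [531.8, 96.2, 108.2]
tool_rot: [-3.14, 0.003, 0.964]
force: [0.1, -0.1, 0.6]
width: 85.4
gripper_force: 0.0
```

>>> move_arm(targets="1 -2.8 1.5 0 0 0 1.9; 1 -2.7 1.5 0 0 0 1.9; 1 -2.7 1.6 0 0 0 1.9; 1 -2.6 1.7 0 0 0 1.9; 1 -2.6 1.8 0 0 0 1.9")

```text
clock: 22.58
eef_pos: [511.4, -59.6, 108.4]
tool_rot: [-3.14, 0.002, 0.797]
force: [0.2, -0.4, 0.4]
width: 85.2
gripper_force: 0.0
```

>>> move_arm(targets="1 -2.5 1.9 0 0 0 1.9; 1 -2.5 2.0 0 0 0 1.9; 1 -2.4 2.0 0 0 0 1.9; 1 -2.3 2.1 0 0 0 1.9; 1 -1.7 1.6 0 0 0 1.4")

```text
clock: 23.0
eef_pos: [490.9, -208.8, 108.5]
tool_rot: [-3.141, 0.003, 0.637]
force: [0.5, -0.8, -0.2]
width: 85.5
gripper_force: 0.0
```

>>> move_arm(targets="1 -1.1 1.1 0 0 0 0.9; 1 -0.5 0.6 0 0 0 0.5; 1 0 0 0 0 0 0; 1 0 0 0 0 0 0; 1 0 0 0 0 0 0")

```text
clock: 23.42
eef_pos: [490.9, -226.0, 108.7]
tool_rot: [-3.14, -0.0, 0.621]
force: [0.4, -0.1, -0.4]
width: 85.3
gripper_force: 0.0
```

```bash
python3 plan.py 494.8,-227.3,23,36,1,1
```

```text
now [ 490.9 -226.   108.7] rpy [-179.9   -0.    35.6] w 85.3 gf 0.0 t 23.4
1 0.24 0.33 8.57 0 0 -0.4
```

>>> move_arm(targets="1 0.2 0.3 1.5 0 0 -0.4; 1 0 0 2.3 0 0 0; 1 0 0 2.0 0 0 0; 1 0 0 1.2 0 0 0; 1 0 0 0.8 0 0 0")

```text
clock: 23.83
eef_pos: [494.1, -227.1, 29.8]
tool_rot: [-3.139, 0.001, 0.628]
force: [-0.1, 1.1, 0.0]
width: 85.4
gripper_force: 0.0
```

>>> move_arm(targets="1 0 0 0.5 0 0 0; 1 0 0 0.3 0 0 0; 1 0 0 0 0 0 0; 0 0 0 0 0 0 0; -1 0 0 0 0 0 0")

```text
clock: 24.25
eef_pos: [495.0, -229.2, 24.0]
tool_rot: [3.14, -0.001, 0.626]
force: [0.2, -0.7, -0.6]
width: 63.7
gripper_force: 0.0
```

>>> move_arm(targets="-1 0 0 0 0 0 0; -1 0 0 0 0 0 0; -1 0 0 0 0 0 0; -1 0 0 0 0 0 0; -1 0 0 0 0 0 0")

```text
clock: 24.67
eef_pos: [494.8, -229.1, 24.0]
tool_rot: [3.141, -0.001, 0.626]
force: [-0.4, 0.8, 5.8]
width: 31.7
gripper_force: 59.3
```

>>> move_arm(targets="-1 0 0 -0.5 0 0 0; -1 0 0 -1.5 0 0 0; -1 0 0 -2.5 0 0 0; -1 0 0 -2.5 0 0 0; -1 0 0 -1.5 0 0 0")

```text
clock: 25.08
eef_pos: [495.1, -229.5, 110.5]
tool_rot: [3.14, -0.001, 0.626]
force: [0.1, -0.6, 0.2]
width: 31.7
gripper_force: 59.5
```

```bash
python3 go.py 575.1,260.7,110,61.8,19,-1
```

```text
now [ 495.1 -229.5  110.5] yaw 35.9 w 31.7 gf 59.5 F [ 0.1 -0.6  0.2] t 25.1
-1 0.6 -0.5 0.0 0 0 -0.4; -1 1.1 -1.1 0.0 0 0 -0.8; -1 1.7 -1.6 0.0 0 0 -1.2; -1 2.3 -2.1 0.0 0 0 -1.6; -1 2.3 -2.0 0.0 0 0 -1.6
-1 2.4 -2.0 0.0 0 0 -1.6; -1 2.5 -1.9 0.0 0 0 -1.6; -1 2.5 -1.8 0.0 0 0 -1.6; -1 2.6 -1.8 0.0 0 0 -1.6; -1 2.6 -1.7 0.0 0 0 -1.6
-1 2.7 -1.6 0.0 0 0 -1.6; -1 2.7 -1.5 0.0 0 0 -1.6; -1 2.7 -1.4 0.0 0 0 -1.6; -1 2.8 -1.4 0.0 0 0 -1.6; -1 2.8 -1.3 0.0 0 0 -1.6
-1 2.9 -1.2 0.0 0 0 -1.6; -1 2.2 -0.8 0.0 0 0 -1.2; -1 1.5 -0.5 0.0 0 0 -0.8; -1 0.7 -0.3 0.0 0 0 -0.4
```

>>> move_arm(targets="-1 0.6 -0.5 0 0 0 -0.4; -1 1.1 -1.1 0 0 0 -0.8; -1 1.7 -1.6 0 0 0 -1.2; -1 2.3 -2.1 0 0 0 -1.6; -1 2.3 -2.0 0 0 0 -1.6")

```text
clock: 25.5
eef_pos: [512.2, -120.8, 107.8]
tool_rot: [-3.141, 0.0, 0.724]
force: [1.1, 1.0, 0.0]
width: 31.3
gripper_force: 59.5
```

>>> move_arm(targets="-1 2.4 -2.0 0 0 0 -1.6; -1 2.5 -1.9 0 0 0 -1.6; -1 2.5 -1.8 0 0 0 -1.6; -1 2.6 -1.8 0 0 0 -1.6; -1 2.6 -1.7 0 0 0 -1.6")

```text
clock: 25.92
eef_pos: [536.9, 34.2, 107.7]
tool_rot: [-3.14, 0.001, 0.866]
force: [0.7, 0.0, -1.0]
width: 31.7
gripper_force: 59.5
```

>>> move_arm(targets="-1 2.7 -1.6 0 0 0 -1.6; -1 2.7 -1.5 0 0 0 -1.6; -1 2.7 -1.4 0 0 0 -1.6; -1 2.8 -1.4 0 0 0 -1.6; -1 2.8 -1.3 0 0 0 -1.6")

```text
clock: 26.33
eef_pos: [562.5, 186.8, 107.5]
tool_rot: [-3.14, 0.001, 1.005]
force: [1.3, 0.2, 0.2]
width: 32.0
gripper_force: 59.5
```

>>> move_arm(targets="-1 2.9 -1.2 0 0 0 -1.6; -1 2.2 -0.8 0 0 0 -1.2; -1 1.5 -0.5 0 0 0 -0.8; -1 0.7 -0.3 0 0 0 -0.4; -1 0 0 0 0 0 0")

```text
clock: 26.75
eef_pos: [576.1, 264.2, 107.3]
tool_rot: [-3.14, -0.0, 1.077]
force: [-0.1, 0.7, -0.0]
width: 31.8
gripper_force: 59.5
```

>>> move_arm(targets="-1 0 0 0 0 0 0; -1 0 0 0 0 0 0; -1 0 0 0 0 0 0")

```text
clock: 27.0
eef_pos: [577.2, 259.6, 108.4]
tool_rot: [3.141, 0.001, 1.07]
force: [-0.3, -0.1, -0.2]
width: 31.8
gripper_force: 59.5
```

```bash
python3 plan.py 575.1,260.7,24.5,61.8,1,-1
```

```text
now [577.2 259.6 108.4] rpy [1.80e+02 1.00e-01 6.13e+01] w 31.8 gf 59.5 t 27.0
-1 -0.00 -0.23 8.39 0 0 -0.5
```

>>> move_arm(targets="-1 -0.1 -0.2 1.5 0 0 -0.5; -1 0 0 2.0 0 0 0; -1 0 0 2.0 0 0 0; -1 0 0 1.0 0 0 0; -1 0 0 0.6 0 0 0")

```text
clock: 27.42
eef_pos: [574.1, 260.3, 36.0]
tool_rot: [-3.14, 0.002, 1.08]
force: [-1.0, 0.5, -0.3]
width: 32.0
gripper_force: 59.5
```

>>> move_arm(targets="-1 0 0 0.5 0 0 0; -1 0 0 0.3 0 0 0; -1 0 0 0.2 0 0 0; -1 0 0 0.2 0 0 0; -1 0 0 0 0 0 0")

```text
clock: 27.83
eef_pos: [575.0, 261.9, 25.5]
tool_rot: [3.141, -0.0, 1.082]
force: [-0.6, -0.7, 0.4]
width: 31.5
gripper_force: 59.5
```

>>> move_arm(targets="-1 -0.1 0 0.1 0 0 0; -1 0 0 0 0 0 0; -1 0 0 0 0 0 0; -0.1 0 0 0 0 0 0; 0.2 0 0 0 0 0 0")

```text
clock: 28.25
eef_pos: [574.5, 260.9, 24.5]
tool_rot: [3.141, -0.0, 1.082]
force: [-0.5, 0.1, 0.6]
width: 49.3
gripper_force: 0.0
```

>>> move_arm(targets="0.5 0 0 0 0 0 0; 1 0 0 0 0 0 0; 1 0 0 0 0 0 0; 1 0 0 -0.5 0 0 0; 1 0 0 -1.5 0 0 0")

```text
clock: 28.67
eef_pos: [572.8, 260.4, 42.9]
tool_rot: [-3.139, 0.003, 1.082]
force: [-0.2, 0.6, 0.4]
width: 85.2
gripper_force: 0.0
```

>>> move_arm(targets="1 0 0 -2.5 0 0 0; 1 0 0 -2.5 0 0 0; 1 0 0 -2.5 0 0 0; 1 0 0 -2.5 0 0 0; 1 0 0 -1.5 0 0 0")

```text
clock: 29.08
eef_pos: [575.6, 261.0, 162.5]
tool_rot: [3.139, -0.003, 1.082]
force: [0.6, -0.1, 0.4]
width: 85.6
gripper_force: 0.0
```

>>> move_arm(targets="1 0 0 0 0 0 0; 1 0 0 0 0 0 0; 1 0 0 0 0 0 0; 1 0 0 0 0 0 0; 1 0 0 0 0 0 0")

```text
clock: 29.5
eef_pos: [573.6, 260.6, 158.0]
tool_rot: [-3.14, 0.002, 1.082]
force: [0.2, -0.0, 0.1]
width: 85.3
gripper_force: 0.0
```

```bash
python3 - <<'E'
from h import *
c=cams.get_image('side');t=cams.get_image('top')
a=cv2.resize(c['color'][120:240,210:370,::-1],None,fx=4.5,fy=4.5,interpolation=cv2.INTER_CUBIC); b=cv2.resize(t['color'][90:320,130:450,::-1],(720,518)); b=cv2.resize(b,None,fx=.6,fy=.6)
a=cv2.resize(a,None,fx=.55,fy=.55,interpolation=cv2.INTER_AREA)
cv2.imwrite('pics/f.png',np.vstack([cv2.copyMakeBorder(a,0,0,0,432-a.shape[1],cv2.BORDER_CONSTANT),b])[:600])
print(proj(c,[575,261,47]))
E
```

```text
[[270.29759564 145.23425832]]
```

View pics/f.png

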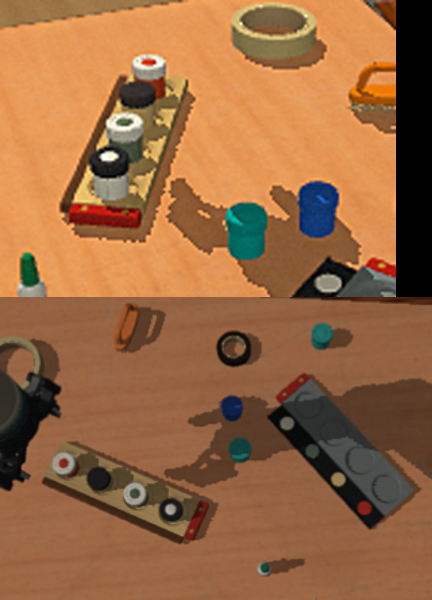

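The final picture shows white, green, wax and red in order from the work rack's red end, all upright in their wells. The storage rack is empty, and the glue bottle, tape roll and look-alikes have not moved. I hand the job in.

```bash
python3 -c "
from cell import order
print(order.finish_job())"
```

```text
the job is handed in; nothing more can be done
None
```

I moved all four pots to the work rack in order from its red end (white, green, wax, red), each upright in its well with nothing else touched, and handed the job in at about 30 s; no verdict came back.

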